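# Swing the prop rod up to its last notch to hold the curing box's hood fully open

## Task

The hood of the curing box on the desk is only ajar, its prop rod standing in one of the lower notches of the toothed rail under the hood's left edge. Push the rod's handle away from you so that the rod swings up and lifts the hood, past the notches until its tip has dropped into the last one, fully open, and leave it standing there with the hood resting on it. Go slowly, feel for the end stop instead of forcing the rod against it, never let the hood fall shut, and do not disturb the flux pot, solvent bottle or solder spool nearby.

Things in the scene. Friction and masses are not known exactly. Their poses are not given: they have to be found in the camera images.
- oven: Curing box: grey open steel base, 220 deep (x) x 150 wide (y) x 80 mm high, fixed to the desk; origin at the centre of its underside. Its +x axis points to the rear, away from its front with a control strip; +y to its left side, where the prop rod is; +z up. Hood hinge line: parallel to y at x = +110, z = 85 mm.
- hood (a joint): Angle (rad) of the white hood, 228 mm from hinge to front edge, 162 wide, 28 thick, about 0.2 kg, hinged at the rear top of the base. 0 = shut, grows as it opens; range 0 to 1.35. Nothing but the rod holds it up: it falls by its weight. About 0.5 in the lower notch, 0.75 in the middle one, 0.96 in the last one (each up to 0.1 more or less, as the rail is clamped).
- rod (a joint): Angle (rad) of the prop rod about its pivot on the box's left side, axis along the box's y. 0 = lying level towards the front, 1.57 = upright; pushing the handle to the rear makes it grow. About 0.98 in the lower notch, 1.30 in the middle one, 1.57 in the last one, 1.61 when the tip meets the end stop, each up to 0.14 more or less as the rail is clamped. The pivot is stiff (about 0.035 N m).
- rod_pivot (a point): Centre of the rod's pivot: box frame x = +20, y = +89, z = +55 mm. The steel rod is 8 mm thick and 150 mm long from here to the centre of its tip.
- rod_handle (a point): Middle of the rod's handle: smooth black plastic sleeve 14 mm thick, 56 mm long along the box's y, standing out to the left from the rod, 90 mm up the rod from the pivot. Its inner end is 40 mm and its outer end 96 mm left of the box's side wall. Height over the desk about 130 mm in the lower notch, 145 mm upright. Pushing it level to the rear takes up to about 12 N on the way over the teeth; the end stop is rigid; over 32 N, or a quick knock, would bend the rod.
- rod_tip (a point): Centre of the rod's tip: a cross roller 10 mm thick, 16 mm long, running under the steel rail of the hood's left edge. Three notches 24 mm apart; 7 mm teeth let it ride over towards the hinge only. Last notch: nearest the hinge, about 150 mm from it, but the rail is clamped up to 9 mm nearer or farther each time. A rigid end stop is met 3.5 mm past it; let go, the tip settles back into the notch.
- flux_pot: Brown pot with black lid, 47 mm across, 41 mm high, loose; origin under its centre.
- solvent_dropper: Small amber dropper bottle with black teat, 33 mm across, 102 mm high, loose, standing on the mouse mat; origin under its centre.
- solder_spool: Blue and white spool of solder, 55 x 98 x 28 mm, loose, its origin under its centre.

How it is judged:
At the end, for the whole second after the job is handed in: The rod stands in the last notch with the hood resting on it: rod between 1.44 and 1.72 rad (the middle notch lies below 1.41 wherever the rail is clamped), hood over 0.855 rad, both at rest (value of joint rod between 1.44 and 1.72 rad and value of joint hood above 0.855 rad and velocity of joint hood between -0.05 and 0.05 rad/s and velocity of joint rod between -0.05 and 0.05 rad/s); the robot touches nothing.
It fails at once if the rod is pushed with more than 32 N (contact force between any of the arm, the fingers and rod above 32 N).
It fails at once if the hood falls shut (under 0.25 rad) (value of joint hood below 0.25 rad).
It fails at once if the flux pot, solvent bottle or solder spool is moved by more than 2 cm (distance of any of flux_pot, solvent_dropper, solder_spool from where it was at the start of the episode above 0.02 m).
It also fails if it takes over 40 s, if anything falls off the work surface, if the arm or the gripper's body presses on something with over 40 N, if the wrist force passes 120 N, or if a joint passes its speed limit or range.

## Robot

A 6-joint arm with a two-finger parallel gripper is mounted at the origin on a cart in front of the work surface, level with it; the furniture and walls round the work are solid. World frame = base frame: x ahead of the robot, y to its left, z up, the work surface at z = 0. Lengths are in m, angles in rad, forces in N, time in s.
With the tool pointing down it reaches from about 0.3 to 0.775 m from the base axis. Payload 14.6 kg.
Tool frame: the origin (TCP) lies at the very end of the fingers, on their centre line; the grasp point (between the pads) lies 19 mm behind it; z points along the fingers, y is the line along which they close (so a half turn about z gives the same grasp; the last joint's range is limited). The gripper opens to 94 mm and grips with 3 to 60 N. Pads are 16 mm wide; open, the fingers measure 119 mm over their backs; the gripper's body (75 mm by 177 mm) begins 78 mm behind the grasp point.
Start: joints at [1.188, 0.3, 1.521, -0, 1.321, -0.067], TCP at [0.171, 0.523, 0.205] pointing down, gripper open.
Joint ranges: [-3.03, 3.03], [-0.79, 2.21], [0.23, 2.52], [-1.04, 4.18], [0, 3.07], [-2.55, 2.55]. Speed limits (rad/s): [2.22, 2.22, 2.57, 3.14, 3.14, 3.14].

## Interface

Orientations are given as a unit quaternion [w, x, y, z].
In Python, from plant import r, eyes gives the robot as it stands.
- The arm moves only by the tool play_rows, never from a script. Its argument "series" is a list of rows, each an object of numbers: "tx", "ty", "tz": the shift along the tool's x, y, z scaled (see below); "spin": the turn about the tool's z scaled (see below); "claw": the closure, from 0 (fully open) to 1 (shut). In form: [{"tx": .., "ty": .., "tz": .., "spin": .., "claw": ..}, ...]. A call has 1 to 8 rows; each row is the pose to reach, as a shift and turn from the pose commanded when the call began, along the tool's axes at that moment, turning the shorter way round; what a row does not reach only later rows make up. The controller multiplies each number of a shift by 0.5 m and each number of a turn by 180 degrees. A row lasts 1/12 s, in which the tool goes at most 41.7 mm and 7.16 degrees, less where a joint would pass 70% of its speed; a pose out of reach is approached as far as the arm can. A call with a number of a shift or a turn outside -1 to 1 is refused whole. A call with a gripper value outside its range is refused whole. The fingers move at their own pace and stop on an object; the grip force is fixed at half the most. Time passes only in rows, so rows that repeat a pose let the fingers close. It gives the time, the measured TCP pose, the force, the opening and the grip force at its end, in the units of the state.
- r.get_state(): the state, without advancing time (a new reading comes with each control period).
- eyes.snapshot(name): name is "scene" or "top"; returns the picture (420x560x3 uint8, red, green, blue); there is no depth.
- eyes.camera_info(name): a dict with "fovy" (degrees; the focal length in pixels is half the picture's height over the tangent of half this angle, whatever the lens; pixels are square), "cx", "cy" (the principal point, pixels), "world_from_camera" (4x4, takes a point from camera to world coordinates). Camera axes: x right, y up, looking along -z (the intrinsics and any distortion apply to the point x, -y, -z); pixel columns grow to the right and rows downward; lengths in m; the calibration is good to about 2 mm. A picture is of the moment at which its call begins. camera_info takes no time and is no camera call.
- r.hand_in(): hands the job in; it is judged then, once.
Trained networks look in the newest picture that a camera, given by its name, has taken for a name from the list of things; names that differ only in an ending like _2 or _b are one class to them, and where a whole thing is asked for, a point or a joint stands for the part that bears it (a point fixed in the world has none). Each returns a list of dicts, best first, with "p" (0 to 1); they miss things now and then, are a little off and sometimes report something else, mostly with a low value. They report only what shows in the picture. A call takes as long as a camera call.
- eyes.find_in(camera, label): "bbox" ([centre column, centre row, width, height] in pixels, round what is visible of it).
- eyes.outline_of(camera, label): "mask" (420x560 bool, what is visible of it) and "bbox" ([centre column, centre row, width, height] in pixels, round what is visible of it).
- eyes.spot_point(camera, label): "point" ([column, row] in pixels: a listed point, or the origin of a listed thing).
The state is a dict: "time_s": time; "q": joint angles; "qd": joint speeds; "joint_torque": joint torques, N m; "eef_pos": TCP position; "eef_rot": TCP orientation; "contact_force": force on the tool from outside, world axes, zero at the start; "moment": the same for the moment, N m; "finger_gap": finger opening in m; "grasp_force": force on a finger pad.
Only numpy, scipy, OpenCV 4.12 (cv2) and the standard library are available. Lean on these libraries where they do the work, as an engineer would, in place of code of your own. Each camera call takes 0.05 s, during which the arm holds its last target. There are 200 camera calls.

## Working session

There is one attempt and no reset: what is moved stays moved. The work goes in short steps, Python scripts to look and compute and a tool call to move; the robot and the scene stay as the last step left them, time stands still between calls to the robot, and variables do not carry over. Pictures are saved under pics/ and viewed, at most 10 in all, crops included, and the job is handed in when it is done.

Besides the shell and the picture viewer there is one more tool, called after "Call:" as name(argument=value, ...) on one line, values as JSON. play_rows: Moves the arm, as the interface text tells. Shifts and turns lie within -1 to 1; 1 stands for 0.5 m of shift or 180 degrees of turn. Its arguments: {"type":"object","properties":{"series":{"type":"array"}},"required":["series"]}

```bash
mkdir -p pics; cat > h.py <<'E'
import numpy as np,cv2
from plant import r,eyes
def ray(cam,px):
    c=eyes.camera_info(cam);f=210/np.tan(np.radians(c["fovy"])/2);T=np.array(c["world_from_camera"])
    d=np.array([(px[0]-c["cx"])/f,-(px[1]-c["cy"])/f,-1]);return T[:3,3],T[:3,:3]@d
def proj(cam,P):
    c=eyes.camera_info(cam);f=210/np.tan(np.radians(c["fovy"])/2);T=np.linalg.inv(np.array(c["world_from_camera"]))
    p=T[:3,:3]@np.array(P)+T[:3,3];return [c["cx"]+f*p[0]/-p[2],c["cy"]-f*p[1]/-p[2]]
def tri(obs):
    A=np.zeros((3,3));b=np.zeros(3)
    for cam,px in obs:
        o,d=ray(cam,px);d=d/np.linalg.norm(d);M=np.eye(3)-np.outer(d,d);A+=M;b+=M@o
    return np.linalg.solve(A,b)
def plane(cam,px,z):
    o,d=ray(cam,px);return o+d*(z-o[2])/d[2]
E
python3 - <<'E'
from h import *
print(eyes.camera_info("scene"),eyes.camera_info("top"))
a=[]
for c in("scene","top"):
    a.append(cv2.cvtColor(eyes.snapshot(c),cv2.COLOR_RGB2BGR))
    for l in("oven","rod_pivot","rod_handle","rod_tip","flux_pot","solvent_dropper","solder_spool"):
        q=eyes.spot_point(c,l)[:2];print(c,l,[(np.round(x["point"]),round(x["p"],2)) for x in q])
for i,c in enumerate(("scene","top")): cv2.imwrite(f"pics/{c}0.png",a[i])
s=r.get_state();print(s["time_s"],s["eef_pos"],s["eef_rot"],s["contact_force"])
E
```

```text
{'fovy': 54.41648684855006, 'cx': 281.95752119969393, 'cy': 210.19175156461637, 'world_from_camera': array([[-0.66015373,  0.53014025, -0.53211688,  0.11117564],
       [-0.75105479, -0.47594222,  0.45759775,  0.08895229],
       [-0.0106659 ,  0.70173379,  0.71235941,  0.69151467],
       [ 0.        ,  0.        ,  0.        ,  1.        ]])} {'fovy': 48.25679992953525, 'cx': 280.9372955962839, 'cy': 207.54860248007034, 'world_from_camera': array([[-0.35517971,  0.91158221, -0.20703925,  0.3762068 ],
       [-0.93477952, -0.34774589,  0.0725261 , -0.24155734],
       [-0.00588354,  0.21929586,  0.97564067,  0.98470015],
       [ 0.        ,  0.        ,  0.        ,  1.        ]])}
scene oven [(array([295., 246.]), 0.91)]
scene rod_pivot [(array([258., 245.]), 0.93)]
scene rod_handle [(array([241., 247.]), 0.87)]
scene rod_tip [(array([273., 211.]), 0.62)]
scene flux_pot [(array([259., 338.]), 0.69)]
scene solvent_dropper [(array([228., 202.]), 0.64)]
scene solder_spool [(array([396., 249.]), 0.74)]
top oven [(array([284., 233.]), 0.74)]
top rod_pivot [(array([238., 149.]), 0.21)]
top rod_handle [(array([215., 261.]), 0.69)]
top rod_tip [(array([241., 254.]), 0.69)]
top flux_pot [(array([213., 328.]), 0.61)]
top solvent_dropper [(array([240., 146.]), 0.91)]
top solder_spool [(array([382., 271.]), 0.81), (array([216., 258.]), 0.63)]
0.8 [0.17080453 0.52281171 0.20547269] [-7.02834992e-06  1.57235768e-01  9.87561093e-01  3.34368767e-05] [-0.17850272 -0.54033173 -0.23472833]
```

View pics/scene0.png

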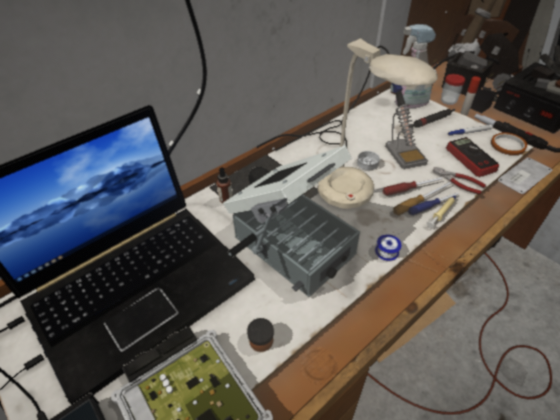

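View pics/top0.png

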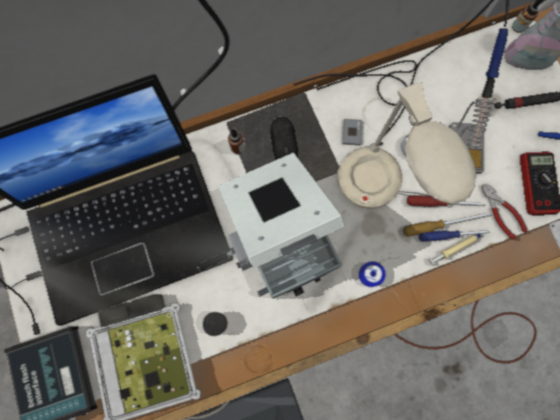

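The laptop is left of the box. In "top" the hood is at about (280,200), the pot at (214,323), the bottle at (236,140) and the spool at (372,274). In "scene" the handle is at about (241,247). Next I fit the box pose.

```bash
cat > fit.py <<'E'
from h import *
from scipy.optimize import least_squares
def model(p):
    x,y,th,a,=p;c,s=np.cos(th),np.sin(th)
    W=lambda v:np.array([x+c*v[0]-s*v[1],y+s*v[0]+c*v[1],v[2]])
    rod=lambda L,yy:W([.02-L*np.cos(a),yy,.055+L*np.sin(a)])
    return dict(oven=W([0,0,0]),rod_pivot=W([.02,.089,.055]),rod_handle=rod(.09,.143),rod_tip=rod(.15,.089)),W
E
python3 - <<'E'
from fit import *
obs=[("scene","oven",(295,246)),("scene","rod_pivot",(258,245)),("scene","rod_handle",(241,247)),("scene","rod_tip",(273,211)),("top","oven",(284,233)),("top","rod_handle",(215,261)),("top","rod_tip",(241,254))]
obs=[]
for c in("scene","top"):
    for l in("oven","rod_pivot","rod_handle","rod_tip"):
        for q in eyes.spot_point(c,l)[:1]:
            if q["p"]>.4: obs.append((c,l,q["point"]))
def res(p):
    m,_=model(p);return np.concatenate([np.array(proj(c,m[l]))-px for c,l,px in obs])
for th0 in(-.3,.3,0):
    s=least_squares(res,[.45,.0,th0,.98],loss="soft_l1",f_scale=3);print(np.round(s.x,3),s.cost)
p=s.x;m,W=model(p);rr=res(p).reshape(-1,2)
for o,e in zip(obs,rr):print(o,np.round(e,1))
print({k:v.round(3) for k,v in m.items()})
import json;
for l,z in(("flux_pot",0),("solvent_dropper",0),("solder_spool",0)):
    for c in("scene","top"):
        q=eyes.spot_point(c,l)
        if q: print(l,c,plane(c,q[0]["point"],z).round(3),q[0]["p"])
out=[]
for c,u,v in(("scene",210,140),("top",190,140)):
    im=cv2.cvtColor(eyes.snapshot(c),cv2.COLOR_RGB2BGR)[v:v+190,u:u+170];im=cv2.resize(im,None,fx=2.35,fy=3.1*2.35/3.1,interpolation=cv2.INTER_CUBIC)
    def P(w): q=proj(c,w);return (int((q[0]-u)*2.35),int((q[1]-v)*2.35))
    b=[P(W([sx*.11,sy*.075,z])) for z in(0,.08) for sx,sy in((-1,-1),(1,-1),(1,1),(-1,1))]
    for k in(0,4):
        cv2.polylines(im,[np.array(b[k:k+4])],True,(0,0,255) if k else (0,160,0),1)
    cv2.line(im,P(m["rod_pivot"]),P(m["rod_tip"]),(0,255,255),1);cv2.circle(im,P(m["rod_handle"]),4,(255,0,255),1)
    out.append(im)
cv2.imwrite("pics/fit1.png",np.hstack(out));print(np.hstack(out).shape)
E
```

```text
[ 0.528 -0.301  0.064  1.214] 17.62925153380888
[ 0.528 -0.301  0.064  1.214] 17.62925153383886
[ 0.528 -0.301  0.064  1.214] 17.62925153420455
('scene', 'oven', [295.2, 246.2]) [-1.7  0.1]
('scene', 'rod_pivot', [257.7, 244.9]) [-1.9  3. ]
('scene', 'rod_handle', [241.0, 246.7]) [ 1.4 -2.6]
('scene', 'rod_tip', [273.3, 211.4]) [-1.4  0.6]
('top', 'oven', [283.6, 233.2]) [0.8 1.3]
('top', 'rod_handle', [215.4, 260.9]) [-0.3 -0.9]
('top', 'rod_tip', [241.3, 254.0]) [3.3 0.4]
{'oven': array([ 0.528, -0.301,  0.   ]), 'rod_pivot': array([ 0.542, -0.211,  0.055]), 'rod_handle': array([ 0.507, -0.159,  0.139]), 'rod_tip': array([ 0.49 , -0.214,  0.196])}
flux_pot scene [ 0.411 -0.109  0.   ] 0.69
flux_pot top [ 0.4   -0.096  0.   ] 0.61
solvent_dropper scene [ 0.736 -0.277  0.   ] 0.64
solvent_dropper top [ 0.749 -0.279  0.   ] 0.91
solder_spool scene [ 0.375 -0.462  0.   ] 0.74
solder_spool top [ 0.383 -0.464  0.   ] 0.81
(446, 800, 3)
```

View pics/fit1.png

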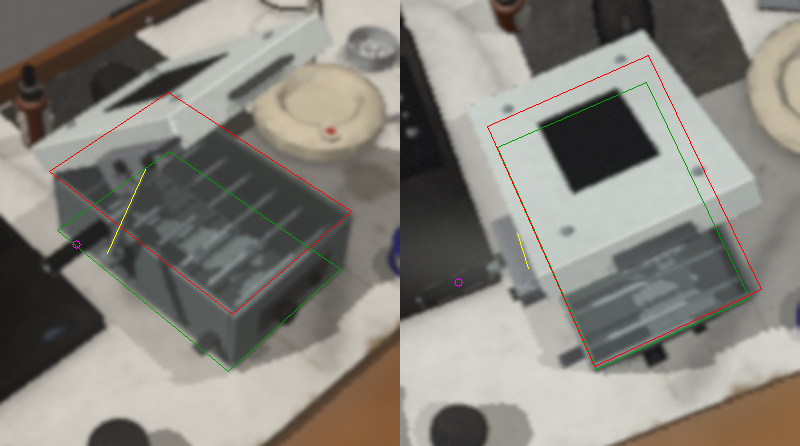

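The fit is roughly right: the handle is near crop (75,245) in the left panel, and the front-right corner is off by a few px. I take a closer look at the rod and handle.

```bash
python3 - <<'E'
from h import *
out=[]
for c,u,v in(("scene",215,190),("top",195,215)):
    im=cv2.cvtColor(eyes.snapshot(c),cv2.COLOR_RGB2BGR)[v:v+75,u:u+66]
    q=eyes.outline_of(c,"rod_handle")
    if q:
        m=q[0]["mask"];print(c,q[0]["p"],q[0]["bbox"],m.sum())
        cs,_=cv2.findContours(m[v:v+75,u:u+66].astype(np.uint8),cv2.RETR_EXTERNAL,cv2.CHAIN_APPROX_NONE)
    im=cv2.resize(im,None,fx=6,fy=6,interpolation=cv2.INTER_CUBIC)
    im=cv2.convertScaleAbs(im,alpha=1.6,beta=10)
    if q: [cv2.polylines(im,[k*6+3],True,(0,255,255),1) for k in cs]
    out.append(im)
cv2.imwrite("pics/z.png",np.hstack(out))
E
```

```text
scene 0.65 [293.4, 220.2, 133.6, 152.9] 11340
top 0.57 [217.6, 261.9, 32.1, 21.5] 245
```

View pics/z.png

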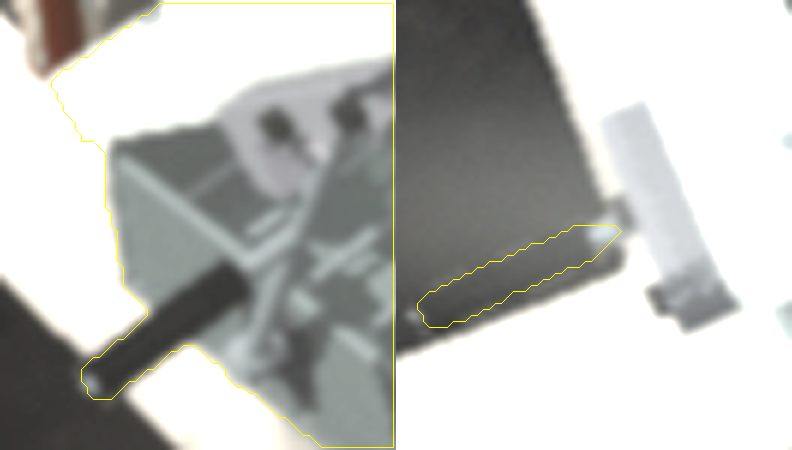

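```bash
python3 - <<'E'
from fit import *
B=lambda x,y,z:("b",(x,y,z))
R=lambda L,y:("r",(L,y))
obs=[("scene",R(.09,.115),(254.2,237.5)),("scene",R(.09,.171),(230.5,253.8)),("top",R(.09,.171),(199.5,266.7)),("top",R(.09,.115),(231,253.7)),
("scene",B(.02,.089,.055),(257.6,248)),("scene",R(.15,.089),(271,214)),("top",R(.15,.089),(241.3,254)),
("scene",B(.11,.075,.08),(233.3,214.7)),("scene",B(-.11,.075,.08),(310,275.3)),("scene",B(-.11,.075,0),(308.7,297.4)),("scene",B(-.11,-.075,.08),(361,238)),
("top",B(-.11,.075,.08),(273.8,295.3)),("top",B(-.11,-.075,.08),(339.8,263.4)),("scene",B(0,0,0),(295.2,246.2)),("top",B(0,0,0),(283.6,233.2))]
def pt(p,o):
    _,W=model(p);a=p[3]
    return W(o[1]) if o[0]=="b" else W([.02-o[1][0]*np.cos(a),o[1][1],.055+o[1][0]*np.sin(a)])
res=lambda p:np.concatenate([np.array(proj(c,pt(p,o)))-px for c,o,px in obs])
s=least_squares(res,[.528,-.3,.06,1.],loss="soft_l1",f_scale=2);p=s.x
print(p.round(3));m,W=model(p)
for o,e in zip(obs,res(p).reshape(-1,2)):print(o[:2],e.round(1))
for i in((0,3),(1,2)):
    q=tri([(obs[j][0],obs[j][2]) for j in i]);print("tri",q.round(3),"model",pt(p,obs[i[0]][1]).round(3))
for a in(p[3],1.3,1.57,1.65):print(a,[W([.02-.09*np.cos(a),y,.055+.09*np.sin(a)]).round(3) for y in(.115,.143,.171)])
E
```

```text
[ 0.526 -0.3    0.063  1.228]
('scene', ('r', (0.09, 0.115))) [ 0.1 -1.7]
('scene', ('r', (0.09, 0.171))) [-0.3 -0.5]
('top', ('r', (0.09, 0.171))) [1.1 0.3]
('top', ('r', (0.09, 0.115))) [-1.8  0.4]
('scene', ('b', (0.02, 0.089, 0.055))) [-1.3  0.6]
('scene', ('r', (0.15, 0.089))) [ 0.7 -2.1]
('top', ('r', (0.15, 0.089))) [3.  0.5]
('scene', ('b', (0.11, 0.075, 0.08))) [-1.8 -1. ]
('scene', ('b', (-0.11, 0.075, 0.08))) [-0.5 -0.7]
('scene', ('b', (-0.11, 0.075, 0))) [-0.8  1.3]
('scene', ('b', (-0.11, -0.075, 0.08))) [-0.8 -7.4]
('top', ('b', (-0.11, 0.075, 0.08))) [-1.   1.7]
('top', ('b', (-0.11, -0.075, 0.08))) [4.1 0.8]
('scene', ('b', (0, 0, 0))) [-1.2  0.8]
('top', ('b', (0, 0, 0))) [1.  2.2]
tri [ 0.51  -0.188  0.132] model [ 0.508 -0.186  0.14 ]
tri [ 0.505 -0.13   0.139] model [ 0.505 -0.13   0.14 ]
1.2280730412884566 [array([ 0.508, -0.186,  0.14 ]), array([ 0.506, -0.158,  0.14 ]), array([ 0.505, -0.13 ,  0.14 ])]
1.3 [array([ 0.514, -0.186,  0.142]), array([ 0.513, -0.158,  0.142]), array([ 0.511, -0.13 ,  0.142])]
1.57 [array([ 0.538, -0.184,  0.145]), array([ 0.536, -0.156,  0.145]), array([ 0.535, -0.129,  0.145])]
1.65 [array([ 0.545, -0.184,  0.145]), array([ 0.544, -0.156,  0.145]), array([ 0.542, -0.128,  0.145])]
```

```bash
cat > go.py <<'E'
from h import *;import sys
from scipy.spatial.transform import Rotation as Ro
s=r.get_state();R=Ro.from_quat(np.roll(s["eef_rot"],-1)).as_matrix()
t=np.array(eval(sys.argv[1]));d=R.T@(t-s["eef_pos"])
yd=np.array([np.cos(.063),np.sin(.063),0]);v=R.T@yd;print("t",s["time_s"],"pos",s["eef_pos"].round(4),"F",s["contact_force"].round(2))
print("shift",(d/.5).round(4),"spin",round(np.arctan2(-v[0],v[1])/np.pi,4),s["finger_gap"],"q",s["q"].round(2))
print("tool axes in world\n",R.round(3))
E
python3 go.py "[.44,-.15,.25]"
```

```text
t 1.8 pos [0.1708 0.5228 0.2055] F [0.56 0.24 0.06]
shift [-0.9297 -1.1119 -0.0891] spin 0.3794 0.09414577525193261 q [ 1.19  0.3   1.52  0.    1.32 -0.07]
tool axes in world
 [[-0.951  0.311  0.   ]
 [ 0.311  0.951  0.   ]
 [ 0.     0.    -1.   ]]
```

Call:
play_rows(series=[{"tx":-0.04,"ty":-0.04,"tz":-0.06,"spin":0.03,"claw":1},{"tx":-0.08,"ty":-0.1,"tz":-0.09,"spin":0.06,"claw":1},{"tx":-0.13,"ty":-0.16,"tz":-0.09,"spin":0.09,"claw":1},{"tx":-0.18,"ty":-0.22,"tz":-0.09,"spin":0.12,"claw":1},{"tx":-0.23,"ty":-0.28,"tz":-0.09,"spin":0.15,"claw":1},{"tx":-0.28,"ty":-0.34,"tz":-0.09,"spin":0.18,"claw":1},{"tx":-0.33,"ty":-0.4,"tz":-0.09,"spin":0.21,"claw":1},{"tx":-0.37,"ty":-0.45,"tz":-0.09,"spin":0.24,"claw":1}])

```text
time_s: 2.47
eef_pos: [0.2771, 0.2494, 0.2506]
eef_rot: [0.0, 0.512, 0.859, 0.0]
contact_force: [-0.8, 0.9, 0.2]
finger_gap: 0.0438
grasp_force: 0.0
```

```bash
python3 go.py "[.44,-.15,.25]"
```

```text
t 2.4667 pos [0.2771 0.2494 0.2506] F [-0.77  0.88  0.2 ]
shift [-0.8576 -0.0937  0.0012] spin 0.1379 0.04377922727274311 q [ 0.63 -0.15  1.9  -0.    1.39  0.14]
tool axes in world
 [[-0.476  0.879  0.001]
 [ 0.879  0.476  0.   ]
 [-0.     0.001 -1.   ]]
```

Call:
play_rows(series=[{"tx":-0.08,"ty":-0.01,"tz":0,"spin":0.03,"claw":1},{"tx":-0.16,"ty":-0.02,"tz":0,"spin":0.06,"claw":1},{"tx":-0.24,"ty":-0.03,"tz":0,"spin":0.09,"claw":1},{"tx":-0.32,"ty":-0.04,"tz":0,"spin":0.12,"claw":1},{"tx":-0.4,"ty":-0.05,"tz":0,"spin":0.138,"claw":1},{"tx":-0.48,"ty":-0.06,"tz":0,"spin":0.138,"claw":1},{"tx":-0.56,"ty":-0.065,"tz":0,"spin":0.138,"claw":1},{"tx":-0.62,"ty":-0.07,"tz":0,"spin":0.138,"claw":1}])

```text
time_s: 3.13
eef_pos: [0.3955, -0.0401, 0.2507]
eef_rot: [0.0, 0.683, 0.73, 0.0]
contact_force: [-0.2, -0.0, -0.0]
finger_gap: 0.0005
grasp_force: 0.0
```

```bash
python3 go.py "[.44,-.15,.25]"
```

```text
t 3.1333 pos [ 0.3955 -0.0401  0.2507] F [-0.19 -0.02 -0.01]
shift [-0.2253  0.0742  0.0014] spin 0.001 0.0004631180611662928 q [-0.19 -0.09  1.84 -0.    1.38 -0.26]
tool axes in world
 [[-0.066  0.998  0.001]
 [ 0.998  0.066 -0.   ]
 [-0.     0.001 -1.   ]]
```

Tool y now points along world x, the push direction, and tool x points along world +y.

Call:
play_rows(series=[{"tx":-0.05,"ty":0.02,"tz":0,"spin":0,"claw":1},{"tx":-0.1,"ty":0.04,"tz":0,"spin":0,"claw":1},{"tx":-0.16,"ty":0.06,"tz":0,"spin":0,"claw":1},{"tx":-0.2,"ty":0.07,"tz":0,"spin":0,"claw":1},{"tx":-0.225,"ty":0.075,"tz":0,"spin":0,"claw":1},{"tx":-0.225,"ty":0.075,"tz":0.05,"spin":0,"claw":1},{"tx":-0.225,"ty":0.075,"tz":0.1,"spin":0,"claw":1},{"tx":-0.225,"ty":0.075,"tz":0.1,"spin":0,"claw":1}])

```text
time_s: 3.8
eef_pos: [0.4383, -0.1462, 0.1967]
eef_rot: [-0.003, 0.683, 0.73, -0.001]
contact_force: [-0.3, -0.1, 0.2]
finger_gap: 0.0006
grasp_force: 0.0
```

```bash
python3 go.py "[.455,-.15,.120]"; python3 - <<'E'
from h import *
out=[]
for c,u,v in(("scene",180,130),("top",180,165)):
    im=cv2.cvtColor(eyes.snapshot(c),cv2.COLOR_RGB2BGR)[v:v+150,u:u+130]
    out.append(cv2.resize(im,None,fx=3,fy=3,interpolation=cv2.INTER_CUBIC))
cv2.imwrite("pics/a.png",np.hstack(out))
E
```

```text
t 3.8 pos [ 0.4383 -0.1462  0.1967] F [-0.25 -0.08  0.25]
shift [-0.0104  0.0337  0.1532] spin 0.0014 0.0005650306797350238 q [-0.4   0.11  1.77  0.    1.27 -0.47]
tool axes in world
 [[-0.067  0.998 -0.006]
 [ 0.998  0.067  0.003]
 [ 0.003 -0.006 -1.   ]]
```

View pics/a.png

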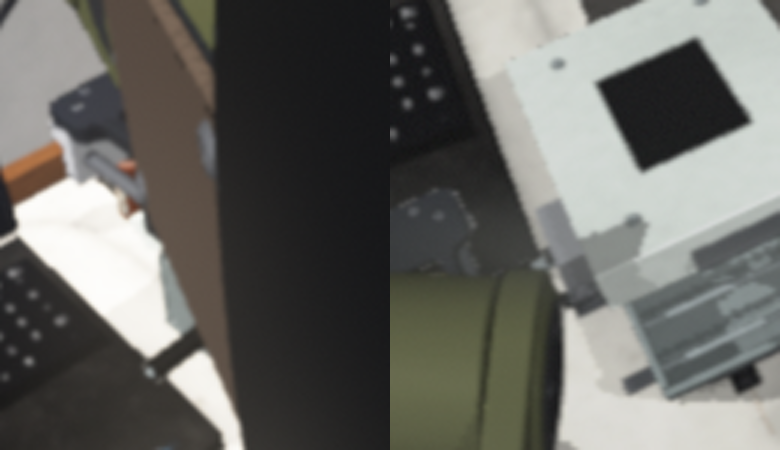

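The arm covers most of both views. Only the handle's outer end still shows, at about (155,370) in the left panel, and nothing has moved. I go down beside the front of the handle.

Call:
play_rows(series=[{"tx":-0.01,"ty":0.01,"tz":0.05,"spin":0,"claw":1},{"tx":-0.01,"ty":0.02,"tz":0.1,"spin":0,"claw":1},{"tx":-0.01,"ty":0.03,"tz":0.14,"spin":0,"claw":1},{"tx":-0.01,"ty":0.034,"tz":0.152,"spin":0,"claw":1},{"tx":-0.01,"ty":0.034,"tz":0.152,"spin":0,"claw":1},{"tx":-0.01,"ty":0.034,"tz":0.152,"spin":0,"claw":1}])

```text
time_s: 4.4
eef_pos: [0.4579, -0.1509, 0.1261]
eef_rot: [0.001, 0.683, 0.731, 0.0]
contact_force: [-1.0, -0.4, 0.3]
finger_gap: 0.0003
grasp_force: 0.0
```

Call:
play_rows(series=[{"tx":0,"ty":0.006,"tz":0,"spin":0,"claw":1},{"tx":0,"ty":0.012,"tz":0,"spin":0,"claw":1},{"tx":0,"ty":0.018,"tz":0,"spin":0,"claw":1},{"tx":0,"ty":0.024,"tz":0,"spin":0,"claw":1},{"tx":0,"ty":0.03,"tz":0,"spin":0,"claw":1},{"tx":0,"ty":0.03,"tz":0,"spin":0,"claw":1}])

```text
time_s: 4.9
eef_pos: [0.4728, -0.1498, 0.1245]
eef_rot: [0.0, 0.683, 0.731, 0.0]
contact_force: [-0.5, -0.2, 0.2]
finger_gap: 0.0004
grasp_force: 0.0
```

Call:
play_rows(series=[{"tx":0,"ty":0,"tz":0.018,"spin":0,"claw":1},{"tx":0,"ty":0.003,"tz":0.018,"spin":0,"claw":1},{"tx":0,"ty":0.006,"tz":0.018,"spin":0,"claw":1},{"tx":0,"ty":0.009,"tz":0.018,"spin":0,"claw":1},{"tx":0,"ty":0.012,"tz":0.018,"spin":0,"claw":1},{"tx":0,"ty":0.015,"tz":0.018,"spin":0,"claw":1},{"tx":0,"ty":0.018,"tz":0.018,"spin":0,"claw":1}])

```text
time_s: 5.48
eef_pos: [0.4814, -0.1492, 0.1156]
eef_rot: [0.0, 0.683, 0.731, 0.0]
contact_force: [-0.2, -1.5, -0.9]
finger_gap: 0.0006
grasp_force: 0.0
```

Call:
play_rows(series=[{"tx":0,"ty":0.003,"tz":0,"spin":0,"claw":1},{"tx":0,"ty":0.006,"tz":0,"spin":0,"claw":1},{"tx":0,"ty":0.009,"tz":0,"spin":0,"claw":1},{"tx":0,"ty":0.012,"tz":0,"spin":0,"claw":1}])

```text
time_s: 5.82
eef_pos: [0.4874, -0.1488, 0.1154]
eef_rot: [-0.0, 0.683, 0.731, 0.0]
contact_force: [-0.6, -0.1, 0.2]
finger_gap: 0.0004
grasp_force: 0.0
```

Call:
play_rows(series=[{"tx":0,"ty":0.002,"tz":0,"spin":0,"claw":1},{"tx":0,"ty":0.004,"tz":0,"spin":0,"claw":1},{"tx":0,"ty":0.006,"tz":0,"spin":0,"claw":1},{"tx":0,"ty":0.008,"tz":0,"spin":0,"claw":1},{"tx":0,"ty":0.01,"tz":0,"spin":0,"claw":1},{"tx":0,"ty":0.012,"tz":0,"spin":0,"claw":1}])

```text
time_s: 6.32
eef_pos: [0.493, -0.1484, 0.1154]
eef_rot: [-0.0, 0.683, 0.731, -0.0]
contact_force: [-4.6, -0.2, 2.9]
finger_gap: 0.0008
grasp_force: 2.6
```

Call:
play_rows(series=[{"tx":0,"ty":0.002,"tz":0,"spin":0,"claw":1},{"tx":0,"ty":0.004,"tz":0,"spin":0,"claw":1},{"tx":0,"ty":0.006,"tz":0,"spin":0,"claw":1},{"tx":0,"ty":0.008,"tz":0,"spin":0,"claw":1}])

```text
time_s: 6.65
eef_pos: [0.4971, -0.1481, 0.1154]
eef_rot: [-0.0, 0.683, 0.731, -0.0]
contact_force: [-5.2, -1.1, 2.5]
finger_gap: 0.0002
grasp_force: 2.5
```

Call:
play_rows(series=[{"tx":0,"ty":0.002,"tz":0,"spin":0,"claw":1},{"tx":0,"ty":0.004,"tz":0,"spin":0,"claw":1},{"tx":0,"ty":0.006,"tz":0,"spin":0,"claw":1},{"tx":0,"ty":0.008,"tz":0,"spin":0,"claw":1}])

```text
time_s: 6.98
eef_pos: [0.5012, -0.1478, 0.1154]
eef_rot: [-0.0, 0.683, 0.731, -0.0]
contact_force: [-4.4, 0.5, 3.5]
finger_gap: 0.0006
grasp_force: 2.4
```

Call:
play_rows(series=[{"tx":0,"ty":0.002,"tz":0,"spin":0,"claw":1},{"tx":0,"ty":0.004,"tz":0,"spin":0,"claw":1},{"tx":0,"ty":0.006,"tz":0,"spin":0,"claw":1},{"tx":0,"ty":0.008,"tz":0,"spin":0,"claw":1}])

```text
time_s: 7.32
eef_pos: [0.5054, -0.1476, 0.1155]
eef_rot: [0.0, 0.683, 0.731, 0.0]
contact_force: [-2.9, 0.0, 0.9]
finger_gap: 0.0004
grasp_force: 1.4
```

Call:
play_rows(series=[{"tx":0,"ty":0.002,"tz":0,"spin":0,"claw":1},{"tx":0,"ty":0.004,"tz":0,"spin":0,"claw":1},{"tx":0,"ty":0.006,"tz":0,"spin":0,"claw":1}])

```text
time_s: 7.57
eef_pos: [0.5083, -0.1474, 0.1154]
eef_rot: [0.0, 0.683, 0.731, 0.0]
contact_force: [-1.7, -0.7, 0.7]
finger_gap: 0.0006
grasp_force: 1.2
```

Call:
play_rows(series=[{"tx":0,"ty":0.002,"tz":0,"spin":0,"claw":1},{"tx":0,"ty":0.004,"tz":0,"spin":0,"claw":1}])

```text
time_s: 7.73
eef_pos: [0.5104, -0.1472, 0.1155]
eef_rot: [0.0, 0.683, 0.731, 0.0]
contact_force: [-1.6, -0.6, 0.9]
finger_gap: 0.0004
grasp_force: 0.9
```

Call:
play_rows(series=[{"tx":0,"ty":0.002,"tz":0,"spin":0,"claw":1},{"tx":0,"ty":0.004,"tz":0,"spin":0,"claw":1}])

```text
time_s: 7.9
eef_pos: [0.5124, -0.1471, 0.1155]
eef_rot: [0.0, 0.683, 0.731, 0.0]
contact_force: [-0.4, -0.1, 0.5]
finger_gap: 0.0004
grasp_force: 0.3
```

Call:
play_rows(series=[{"tx":0,"ty":0.002,"tz":0,"spin":0,"claw":1},{"tx":0,"ty":0.004,"tz":0,"spin":0,"claw":1}])

```text
time_s: 8.07
eef_pos: [0.5142, -0.1469, 0.1154]
eef_rot: [-0.0, 0.683, 0.731, -0.0]
contact_force: [-2.1, 0.8, 1.3]
finger_gap: 0.0003
grasp_force: 1.3
```

```bash
python3 - <<'E'
from h import *
out=[]
for c,u,v in(("scene",180,130),("top",180,145)):
    im=cv2.cvtColor(eyes.snapshot(c),cv2.COLOR_RGB2BGR)[v:v+170,u:u+200]
    out.append(cv2.resize(im,None,fx=2,fy=2,interpolation=cv2.INTER_CUBIC))
    for l in("rod_handle","rod_tip"):
        print(c,l,[(x["point"],x["p"]) for x in eyes.spot_point(c,l)[:1]])
cv2.imwrite("pics/b.png",np.hstack(out))
E
```

```text
scene rod_handle []
scene rod_tip []
top rod_handle []
top rod_tip []
```

View pics/b.png

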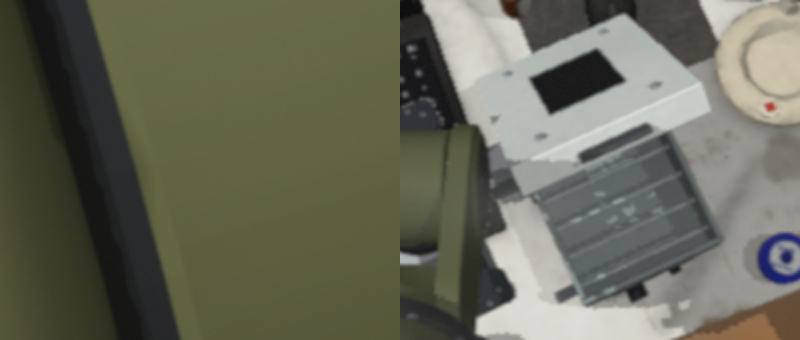

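The hood has opened noticeably. In the right panel its front edge runs from (512,162) to (705,85), and the view is otherwise covered. I compare that with predicted hood angles.

```bash
python3 - <<'E'
from fit import *
_,W=model([.526,-.3,.063,1.2])
for a in(.5,.6,.7,.75,.8,.85,.9,.96,1.02):
    f=lambda L,y,h:np.round(proj("top",W([.11-L*np.cos(a)+h*np.sin(a),y,.085+L*np.sin(a)+h*np.cos(a)])))
    print(a,"topL",f(.228,.081,.028),"topR",f(.228,-.081,.028),"botL",f(.228,.081,0),"botR",f(.228,-.081,0))
E
```

```text
0.5 topL [259. 277.] topR [348. 236.] botL [263. 285.] botR [350. 245.]
0.6 topL [254. 267.] topR [346. 226.] botL [259. 278.] botR [348. 237.]
0.7 topL [250. 257.] topR [343. 215.] botL [255. 269.] botR [346. 228.]
0.75 topL [247. 251.] topR [341. 209.] botL [253. 264.] botR [345. 222.]
0.8 topL [244. 246.] topR [339. 203.] botL [251. 259.] botR [343. 217.]
0.85 topL [242. 239.] topR [337. 197.] botL [248. 253.] botR [342. 211.]
0.9 topL [239. 233.] topR [335. 190.] botL [245. 248.] botR [340. 205.]
0.96 topL [235. 225.] topR [332. 182.] botL [242. 241.] botR [337. 198.]
1.02 topL [232. 217.] topR [329. 174.] botL [239. 233.] botR [334. 190.]
```

Measured angles fit: the hood went from about 0.70 (middle notch) to about 0.95, so the last notch is here. I feel for the end stop in sub-millimetre steps.

Call:
play_rows(series=[{"tx":0,"ty":0.001,"tz":0,"spin":0,"claw":1},{"tx":0,"ty":0.002,"tz":0,"spin":0,"claw":1},{"tx":0,"ty":0.002,"tz":0,"spin":0,"claw":1}])

```text
time_s: 8.62
eef_pos: [0.5151, -0.1469, 0.1154]
eef_rot: [-0.0, 0.683, 0.731, -0.0]
contact_force: [-1.8, 0.5, 1.3]
finger_gap: 0.0006
grasp_force: 1.1
```

Call:
play_rows(series=[{"tx":0,"ty":0.001,"tz":0,"spin":0,"claw":1},{"tx":0,"ty":0.001,"tz":0,"spin":0,"claw":1}])

```text
time_s: 8.78
eef_pos: [0.5157, -0.1468, 0.1154]
eef_rot: [-0.0, 0.683, 0.731, -0.0]
contact_force: [-1.7, 0.0, 1.0]
finger_gap: 0.0005
grasp_force: 1.1
```

Call:
play_rows(series=[{"tx":0,"ty":0.001,"tz":0,"spin":0,"claw":1},{"tx":0,"ty":0.002,"tz":0,"spin":0,"claw":1},{"tx":0,"ty":0.002,"tz":0,"spin":0,"claw":1}])

```text
time_s: 9.03
eef_pos: [0.516, -0.1468, 0.1153]
eef_rot: [-0.001, 0.683, 0.731, -0.001]
contact_force: [-8.7, -0.8, 3.6]
finger_gap: 0.0001
grasp_force: 4.2
```

Call:
play_rows(series=[{"tx":0,"ty":0.001,"tz":0,"spin":0,"claw":1},{"tx":0,"ty":0.001,"tz":0,"spin":0,"claw":1}])

```text
time_s: 9.2
eef_pos: [0.5161, -0.1468, 0.1153]
eef_rot: [-0.001, 0.683, 0.731, -0.001]
contact_force: [-11.7, 0.1, 5.7]
finger_gap: 0.0004
grasp_force: 5.7
```

Call:
play_rows(series=[{"tx":0,"ty":0.001,"tz":0,"spin":0,"claw":1},{"tx":0,"ty":0.001,"tz":0,"spin":0,"claw":1}])

```text
time_s: 9.37
eef_pos: [0.5162, -0.1467, 0.1152]
eef_rot: [-0.002, 0.683, 0.731, -0.001]
contact_force: [-15.3, -0.5, 6.4]
finger_gap: 0.001
grasp_force: 7.3
```

The position stalls at x = 0.516 while the force climbs steeply past the tooth force, so this is the rigid end stop. I back off slowly.

Call:
play_rows(series=[{"tx":0,"ty":-0.002,"tz":0,"spin":0,"claw":1},{"tx":0,"ty":-0.004,"tz":0,"spin":0,"claw":1},{"tx":0,"ty":-0.007,"tz":0,"spin":0,"claw":1},{"tx":0,"ty":-0.01,"tz":0,"spin":0,"claw":1},{"tx":0,"ty":-0.014,"tz":0,"spin":0,"claw":1},{"tx":0,"ty":-0.018,"tz":0,"spin":0,"claw":1},{"tx":0,"ty":-0.024,"tz":0,"spin":0,"claw":1},{"tx":0,"ty":-0.03,"tz":0,"spin":0,"claw":1}])

```text
time_s: 10.03
eef_pos: [0.5025, -0.1477, 0.1155]
eef_rot: [0.0, 0.683, 0.731, 0.0]
contact_force: [0.2, 1.1, -0.6]
finger_gap: 0.0003
grasp_force: 0.0
```

Call:
play_rows(series=[{"tx":0.0,"ty":-0.03,"tz":0,"spin":0,"claw":1},{"tx":0.0,"ty":-0.08,"tz":0,"spin":0,"claw":1},{"tx":0.05,"ty":-0.1,"tz":-0.06,"spin":0,"claw":1},{"tx":0.1,"ty":-0.12,"tz":-0.12,"spin":0,"claw":1},{"tx":0.15,"ty":-0.14,"tz":-0.18,"spin":0,"claw":1},{"tx":0.2,"ty":-0.16,"tz":-0.22,"spin":0,"claw":1},{"tx":0.26,"ty":-0.2,"tz":-0.24,"spin":0,"claw":1},{"tx":0.32,"ty":-0.24,"tz":-0.24,"spin":0,"claw":1}])

```text
time_s: 10.7
eef_pos: [0.3718, 0.0046, 0.2375]
eef_rot: [0.001, 0.683, 0.73, 0.001]
contact_force: [0.7, 0.9, 0.2]
finger_gap: 0.0006
grasp_force: 0.0
```

Call:
play_rows(series=[{"tx":0.07,"ty":0,"tz":0,"spin":0,"claw":1},{"tx":0.14,"ty":0,"tz":0,"spin":0,"claw":1},{"tx":0.21,"ty":0,"tz":0,"spin":0,"claw":1},{"tx":0.28,"ty":0,"tz":0,"spin":0,"claw":1},{"tx":0.35,"ty":0,"tz":0,"spin":0,"claw":1},{"tx":0.42,"ty":0,"tz":0,"spin":0,"claw":1},{"tx":0.49,"ty":0,"tz":0,"spin":0,"claw":1},{"tx":0.56,"ty":0,"tz":0,"spin":0,"claw":1}])

```text
time_s: 11.37
eef_pos: [0.3526, 0.2849, 0.2356]
eef_rot: [0.0, 0.683, 0.731, 0.0]
contact_force: [0.7, -0.1, 0.1]
finger_gap: 0.0005
grasp_force: 0.0
```

```bash
python3 - <<'E'
from h import *
out=[]
for c,u,v in(("scene",180,160),("top",180,165)):
    im=cv2.cvtColor(eyes.snapshot(c),cv2.COLOR_RGB2BGR)[v:v+140,u:u+130]
    out.append(cv2.resize(im,None,fx=3,fy=3,interpolation=cv2.INTER_CUBIC))
    for l in("rod_handle","rod_tip","flux_pot","solvent_dropper"):
        print(c,l,[(x["point"],x["p"]) for x in eyes.spot_point(c,l)[:1]])
cv2.imwrite("pics/c.png",np.hstack(out))
s=r.get_state();print(s["time_s"],s["eef_pos"],s["contact_force"])
from fit import model
for a in(1.3,1.4,1.5,1.57,1.64):
    m,_=model([.526,-.3,.063,a]);print(a,[np.round(proj(c,m[k])) for c in("scene","top") for k in("rod_handle","rod_tip")])
E
```

```text
scene rod_handle [([232.0, 235.1], 0.72)]
scene rod_tip [([254.8, 196.3], 0.64)]
scene flux_pot []
scene solvent_dropper []
top rod_handle [([209.6, 246.6], 0.81)]
top rod_tip [([233.7, 229.0], 0.83)]
top flux_pot [([214.8, 326.0], 0.76)]
top solvent_dropper [([236.2, 147.0], 0.89)]
11.8667 [0.35355953 0.28242877 0.23566218] [0.46139961 0.12168199 0.237685  ]
1.3 [array([240., 242.]), array([267., 208.]), array([213., 257.]), array([241., 249.])]
1.4 [array([236., 238.]), array([261., 202.]), array([211., 253.]), array([238., 240.])]
1.5 [array([233., 235.]), array([255., 197.]), array([209., 248.]), array([234., 232.])]
1.57 [array([231., 233.]), array([251., 194.]), array([208., 245.]), array([232., 227.])]
1.64 [array([229., 232.]), array([247., 191.]), array([206., 242.]), array([229., 221.])]
```

View pics/c.png

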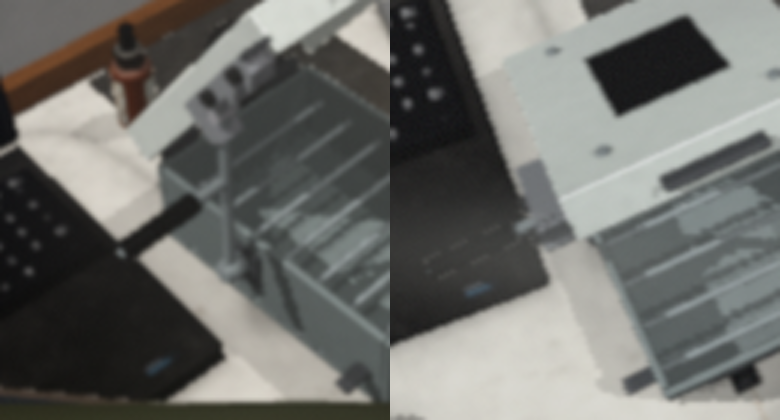

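The rod stands near upright at about 1.52 rad, its tip at the hinge end of the rail, left panel (222,128). The hood rests on it, and the pot and bottle are where they were. The arm is clear, so I hand in.

```bash
python3 -c "
from plant import r
print(r.hand_in())"
```

```text
the job is handed in; nothing more can be done
None
```

I handed the job in with the rod standing in the last notch (about 1.52 rad), the hood resting on it at about 0.95 rad, and the arm clear; peak push on the end stop was about 17 N, and no verdict was returned.

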